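# Load the slide tray into the free lane and select that lane

### The job

The blue slide tray waits on the front apron of the loading dock. One of the dock's two lanes already holds a yellow tray: slide the blue tray along the deck, without lifting or tipping it, into the other, empty lane until it is fully home against the back, then lean the red-knobbed selector lever all the way over towards the lane you just loaded. Leave the yellow tray and the things around the dock where they are.

Things in the scene. Friction and masses are not known exactly. Their poses are not given: they have to be found in the camera images.
- dock: White and grey tray loading dock, fixed, 283 mm long (x) by 224 mm wide (y). Origin on the bench; x runs from front apron (robot side) to rear housing, y left, z up. Deck at z = 40 mm. Apron: x -140 to -5 mm, open to both lanes, edged by lips 5 mm high (front lip x -148 to -140, side lips |y| 102 to 112). Rear housing: x 95 to 135 mm, full width, top at z = 70 mm.
- left_home (a point): Where the centre of a tray lies when fully home in the left lane: dock x = 47, y = +60, z = 50 mm. Each lane is 84 mm wide between walls 15 mm high and runs along dock x from -5 mm to the rear housing's face at 95 mm, its stop. The 36 mm wide divider between the lanes has a pointed nose reaching x = -23 mm. Axes as the dock's.
- right_home (a point): The same point of the right lane: dock x = 47, y = -60, z = 50 mm.
- tray_center (a point): Centre (half-way up) of the blue slide tray, loose: an open tray 96 mm long (its x) by 76 mm wide (its y) by 20 mm high, about 0.2 kg, walls 5 mm, lying on the apron with its x roughly along the dock's x, in front of the divider. Slides on the deck.
- stored_center (a point): Centre (half-way up) of the yellow slide tray, same shape and size as the blue one, loose, lying home in the left or the right lane. The other lane is empty.
- selector (a joint): Angle (rad) of the selector lever: 0 upright, positive leans to the dock's left (+y), negative to its right, end stops at +0.8 and -0.8. It is stiff by friction (0.12 N m, about 3 N at 40 mm above the pivot) and stays where it is left. Steel rod 10 mm thick with a red ball 22 mm across, ball centre 65 mm above the pivot, ball top 76 mm.
- selector_pivot (a point): Pivot of the selector lever, on the centre line of the rear housing at dock x = 115 mm, y = 0, z = 75 mm. A fixed block 20 mm wide (y) there rises to z = 77 mm. Axes as the dock's.
- bottle_center (a point): Centre of a clear reagent bottle with blue cap, 60 mm across, 150 mm high, standing left of the dock. Bystander.
- beaker_center (a point): Centre of a green glass beaker, 76 mm across, 90 mm high, standing left of the dock, nearer the robot. Bystander.
- slidebox_center (a point): Centre of an orange and white slide storage box, 170 x 100 x 35 mm, lying right of the dock. Bystander.
Mind the look-alikes: they are no part of the job. There is more than one size of the part that bears tray_center; the job needs the middle-sized.

How it is judged (in metres and radians):
On the way, in this order (a step that is already met when the one before it is completed fails the run):
1. the blue tray lies fully home in the lane that was empty (((y of stored_center in the frame of dock below 0 m and x of tray_center in the frame of dock above 0.042 m and y of tray_center in the frame of dock between 0.052 and 0.068 m and height (world z) of tray_center below 0.055 m) or (y of stored_center in the frame of dock above 0 m and x of tray_center in the frame of dock above 0.042 m and y of tray_center in the frame of dock between -0.068 and -0.052 m and height (world z) of tray_center below 0.055 m))), for 0.2 s.
2. then the selector lever leans to the lane just loaded (((y of stored_center in the frame of dock below 0 m and x of tray_center in the frame of dock above 0.042 m and y of tray_center in the frame of dock between 0.052 and 0.068 m and height (world z) of tray_center below 0.055 m and value of joint selector above 0.6 rad) or (y of stored_center in the frame of dock above 0 m and x of tray_center in the frame of dock above 0.042 m and y of tray_center in the frame of dock between -0.068 and -0.052 m and height (world z) of tray_center below 0.055 m and value of joint selector below -0.6 rad))), for 0.2 s.
At the end, for the whole second after the job is handed in: The blue tray lies flat in the lane that was empty at the start, within 5 mm of its rear stop; the selector lever leans more than 0.6 rad towards that lane; the yellow tray is within 10 mm and bottle, beaker and slide box within 30 mm of where they started (((y of stored_center in the frame of dock below 0 m and x of tray_center in the frame of dock above 0.042 m and y of tray_center in the frame of dock between 0.052 and 0.068 m and height (world z) of tray_center below 0.055 m and value of joint selector above 0.6 rad) or (y of stored_center in the frame of dock above 0 m and x of tray_center in the frame of dock above 0.042 m and y of tray_center in the frame of dock between -0.068 and -0.052 m and height (world z) of tray_center below 0.055 m and value of joint selector below -0.6 rad)) and distance of stored_center from where it was at the start of the episode below 0.01 m and distance of each of bottle_center, beaker_center, slidebox_center from where it was at the start of the episode below 0.03 m); the robot touches nothing.
It fails at once if the blue tray is lifted more than 15 mm off the deck, or tipped more than 0.25 rad (height (world z) of tray_center above 0.065 m or angle between tray_center's own z axis and vertical above 0.25 rad).
It fails at once if the blue tray falls off the deck (height (world z) of tray_center below 0.04 m).
It fails at once if the yellow tray is moved more than 10 mm (distance of stored_center from where it was at the start of the episode above 0.01 m).
It fails at once if bottle, beaker or slide box is moved more than 30 mm (distance of any of bottle_center, beaker_center, slidebox_center from where it was at the start of the episode above 0.03 m).
It also fails if it takes over 64 s, if anything falls off the work surface, if the arm or the gripper's body presses on something with over 40 N, if the wrist force passes 120 N, or if a joint passes its speed limit or range.

### The arm

A 7-joint arm with a two-finger parallel gripper is mounted at the origin on the work surface. World frame = base frame: x ahead of the robot, y to its left, z up, the work surface at z = 0. Lengths are in mm, angles in rad, forces in N, time in s.
With the tool pointing down it reaches from about 425 to 875 mm from the base axis. Payload 8.4 kg.
Tool frame: the origin (TCP) lies at the very end of the fingers, on their centre line; the grasp point (between the pads) lies 19 mm behind it; z points along the fingers, y is the line along which they close (so a half turn about z gives the same grasp; the last joint's range is limited). The gripper opens to 87 mm and grips with 3 to 60 N. Pads are 19 mm wide; open, the fingers measure 117 mm over their backs; the gripper's body (75 mm by 190 mm) begins 51 mm behind the grasp point.
Start: joints at [1.04, 0.333, 0.04, 1.465, -0.013, 1.343, -0.059], TCP at [272.004, -590.32, 222.546] pointing down, gripper open.
Joint ranges: [-2.58, 2.58], [-0.38, 2.09], [-1.3, 1.39], [0.25, 2.4], [-1.5, 4.64], [0.08, 2.09], [-2.65, 2.65]. Speed limits (rad/s): [2.22, 2.22, 2.79, 2.79, 3.14, 3.14, 3.14].

### API

Orientations are given as a rotation vector (axis times angle).
In Python, from workcell import robot, optics gives the robot as it stands. The module is installed in compiled form; this text tells all that it offers.
- The arm moves only by the tool step_arm, never from a script. Its argument "increments" is a list of rows, each a list of 3 entries, a list of its own where there are three numbers: the turn, a rotation vector about the tool's x, y, z in units of 8 degrees (1.0 is 8 degrees), then the shift along the tool's x, y, z in units of 30 mm (1.0 is 30 mm), then the closure, from 0 (fully open) to 1 (shut). In form: [[[wx, wy, wz], [dx, dy, dz], fingers], ...]. A call has 1 to 5 rows; each row is the pose to reach, as a shift and turn from the pose commanded when the call began, along the tool's axes at that moment; what a row does not reach only later rows make up. A row lasts 1/8 s, in which the tool goes at most 62.5 mm and 10.7 degrees, less where a joint would pass 70% of its speed; a pose out of reach is approached as far as the arm can. A call with a gripper value outside its range is refused whole. The fingers move at their own pace and stop on an object; "grip_force" is the grip in N (left out, the last holds). Time passes only in rows, so rows that repeat a pose let the fingers close. It gives the time, the measured TCP pose, the force, the opening and the grip force at its end, in the units of the state.
- robot.get_state(): the state, without advancing time (a new reading comes with each control period).
- optics.capture(name): name is "scene" or "top" or "wrist"; returns a dict with "color" (384x512x3 uint8, red, green, blue), "depth" (384x512 float32, mm along the optical axis (not along the pixel's ray), 0 where there is no reading), "fx", "fy", "cx", "cy" (pixels), "world_from_camera" (4x4, takes a point from camera to world coordinates); the wrist camera has in their place "mount" (4x4, takes a point from camera to tool coordinates, whose origin is the TCP and whose axes are the flange's). Camera axes: x right, y down, z forward; pixel columns grow to the right and rows downward; lengths in mm; the calibration is good to about 2 mm. A picture is of the moment at which its call begins: read the wrist's pose just before it.
- robot.close_job(): hands the job in; it is judged then, once.
The state is a dict: "time": time; "joints": joint angles; "joint_vel": joint speeds; "effort": joint torques, N m; "ee_pos": TCP position; "tool_rot": TCP orientation; "contact_force": force on the tool from outside, world axes, zero at the start; "ft_torque": the same for the moment, N m; "grip_width": finger opening in mm; "gripper_force": force on a finger pad.
Only numpy, scipy, OpenCV 4.12 (cv2) and the standard library are available. Lean on these libraries where they do the work, as an engineer would, in place of code of your own. Each camera call takes 0.05 s, during which the arm holds its last target. There are 200 camera calls.

## Working session

There is one attempt and no reset: what is moved stays moved. The work goes in short steps, Python scripts to look and compute and a tool call to move; the robot and the scene stay as the last step left them, time stands still between calls to the robot, and variables do not carry over. Pictures are saved under pics/ and viewed, at most 10 in all, crops included, and the job is handed in when it is done.

Besides the shell and the picture viewer there is one more tool, called after "Emit:" as name(argument=value, ...), one argument or row to a line, values as JSON. step_arm: Moves the arm, as the interface text tells. Its arguments: {"type":"object","properties":{"increments":{"type":"array","items":{"type":"array"}},"grip_force":{"type":"number"}},"required":["increments"]}

```bash
mkdir -p pics; cat > h.py <<'E'
import numpy as np,cv2
from workcell import robot,optics
from scipy.spatial.transform import Rotation as R
def cap(n):
    s=robot.get_state();d=optics.capture(n)
    if n=='wrist':
        T=np.eye(4);T[:3,:3]=R.from_rotvec(s['tool_rot']).as_matrix();T[:3,3]=s['ee_pos'];d['world_from_camera']=T@d['mount']
    return d
def pts(d):
    """world xyz of every pixel from depth"""
    v,u=np.mgrid[:384,:512];z=d['depth'];P=np.stack([(u-d['cx'])/d['fx']*z,(v-d['cy'])/d['fy']*z,z],-1)
    W=d['world_from_camera'];return P@W[:3,:3].T+W[:3,3]
def ray(d,u,v,h):
    W=d['world_from_camera'];r=W[:3,:3]@[(u-d['cx'])/d['fx'],(v-d['cy'])/d['fy'],1];o=W[:3,3]
    return o+r*(h-o[2])/r[2]
def save(d,n): cv2.imwrite('pics/'+n,d['color'][...,::-1])
E
python3 - <<'E'
from h import *
a=cap('scene');b=cap('top')
np.savez('first.npz',t=b['color'],td=b['depth'])
cv2.imwrite('pics/a.png',cv2.resize(np.hstack([a['color'],b['color']])[...,::-1],(800,300)))
cv2.imwrite('pics/b.png',cv2.resize(b['color'][...,::-1],(800,600)))
s=robot.get_state();print(s['ee_pos'],s['tool_rot'],b['world_from_camera'].round(2))
E
```

```text
[ 271.85625937 -589.95993547  221.77960429] [-3.06730874e+00 -6.72738244e-01  5.40546925e-04] [[ 3.00000e-02 -1.00000e+00  8.00000e-02  3.62950e+02]
 [-1.00000e+00 -3.00000e-02  1.00000e-02 -1.14000e+00]
 [-0.00000e+00 -8.00000e-02 -1.00000e+00  1.53135e+03]
 [ 0.00000e+00  0.00000e+00  0.00000e+00  1.00000e+00]]
```

View pics/a.png

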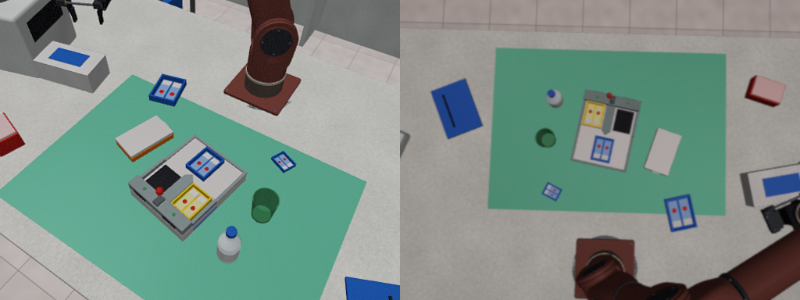

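View pics/b.png

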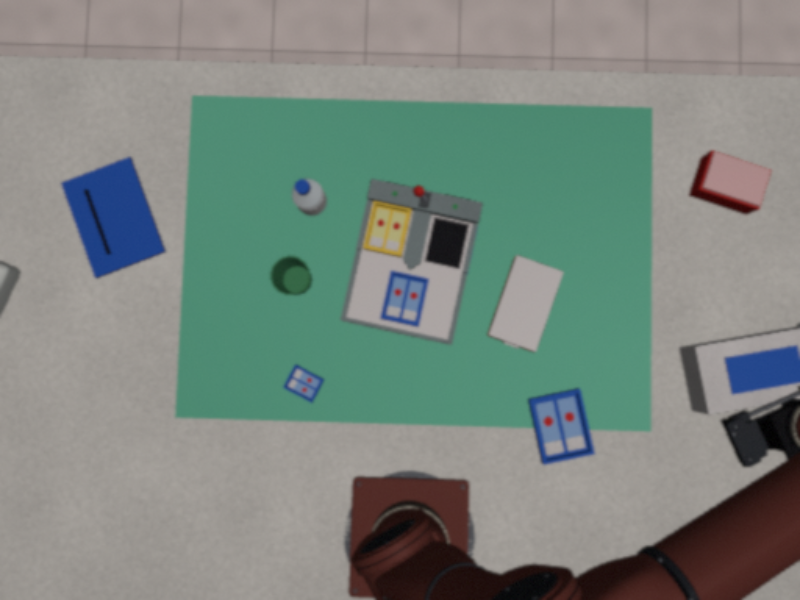

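The top view (b.png, 800x600) shows three blue tray candidates:
- (405,299): on the apron, middle-sized. This is the one to move.
- (304,383): the small one.
- (561,426): the large one.

The yellow tray is in the left lane at (388,228), so the right lane (447,243) is the empty one. The red knob is at (419,190). Next I'll measure these.

```bash
cat > m.py <<'E'
from h import *
d=cap('top');P=pts(d);hsv=cv2.cvtColor(d['color'],cv2.COLOR_RGB2HSV)
def rect(mask,h,n):
    c=max(cv2.findContours(mask.astype('uint8'),0,1)[0],key=cv2.contourArea)[:,0]
    w=np.array([ray(d,u,v,h)[:2] for u,v in c],'f4');r=cv2.minAreaRect(w);print(n,np.round(r[0],1),np.round(r[1],1),round(r[2],1),len(c));return r
v,u=np.mgrid[:384,:512];roi=(u>200)&(u<315)&(v>105)&(v<230)
H,S,V=cv2.split(hsv)
notgreen=roi&~((H>60)&(H<95)&(S>70))
r=rect(notgreen,45,'dock')
rect(roi&(H>100)&(H<130)&(S>110),60,'blue'); rect(roi&(H>18)&(H<35)&(S>100),60,'yel')
for (a,b) in [(259,191),(195,245),(359,273),(248,146),(286,155)]: print(a,b,P[b,a].round(0),hsv[b,a])
red=roi&((H<8)|(H>172))&(S>150)&(v<130)
print('red',u[red].mean(),v[red].mean(),ray(d,u[red].mean(),v[red].mean(),140))
s=cap('scene');Q=pts(s);hs=cv2.cvtColor(s['color'],cv2.COLOR_RGB2HSV)
m=((hs[...,0]<8)|(hs[...,0]>172))&(hs[...,1]>150)
n,l,st,ce=cv2.connectedComponentsWithStats(m.astype('uint8'))
for i in range(1,n):
    if st[i,4]>15:
        q=Q[l==i];print(ce[i].round(1),st[i,4],np.median(q,0).round(1),ray(s,*ce[i],140).round(1))
crop=d['color'][110:225,210:315];cv2.imwrite('pics/c.png',cv2.resize(crop[...,::-1],None,fx=5,fy=5,interpolation=cv2.INTER_CUBIC))
E
python3 m.py
```

```text
dock [547.7  10.5] [226.3 296.2] 79.1 318
blue [468.   22.2] [71.9 92.1] 79.3 101
yel [605.   59.8] [76.3 98.3] 79.0 106
259 191 [468.  21.  46.] [110 147 146]
195 245 [296. 217.   1.] [109 134 147]
359 273 [ 225. -296.    8.] [110 152 144]
248 146 [607.  59.  42.] [ 23 145 178]
286 155 [583. -59.  36.] [150  22  23]
red 267.6666666666667 121.92592592592592 [6.62912292e+02 3.35340377e-01 1.40000000e+02]
[322.4  37.2] 18 [ -1.5 -80.4 224.7] [-124.5 -130.8  140. ]
[319.3  71.6] 23 [ 46.7 -55.4 156.3] [ 30.7 -61.2 140. ]
[344.8  84.5] 33 [ 65.9  31.6 159. ] [ 42.6  24.1 140. ]
[317.6  89.2] 19 [ 54.8 -49.3  95.2] [101.4 -29.6 140. ]
[206.2 116.6] 16 [ 246.7 -311.    10.4] [ 353.9 -219.8  140. ]
[220.  119.9] 16 [ 235.3 -267.9   11. ] [ 344.8 -183.2  140. ]
[ 13.  182.5] 566 [ 733.4 -559.    36.4] [ 764.6 -456.7  140. ]
[264.2 215.7] 16 [481.6  36.   48.5] [536.2  67.4 140. ]
[204.1 243.8] 86 [665.3   2.9 146.4] [6.623e+02 3.000e-01 1.400e+02]
[236.1 257.2] 21 [611.1  41.8  47.6] [652.8  73.1 140. ]
[246.3 266.1] 23 [617.7  74.   48.1] [658.6 101.3 140. ]
```

View pics/c.png

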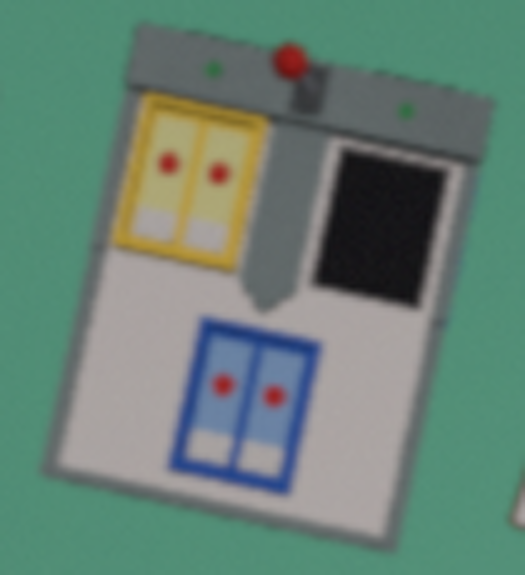

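The crop confirms the middle-sized blue tray, measured at about 74x94 mm, centred at world (468, 22). From these points:
- The dock origin is about (548, 10), with yaw about -11°.
- The lever leans about +0.19 rad to the left.

My plan has three steps:
1. Grip the tray's right side wall near its front, slide the tray to y = -60 and partway into the lane.
2. Push it home from the front with closed fingers.
3. Push the lever to the right.

```bash
cat > g.py <<'E'
# usage: python3 g.py dockx docky z [yaw of tool y, deg]; prints tool-axis increments from the measured pose
from h import *;import sys
try: O=np.loadtxt('origin.txt')
except Exception: O=np.array([548,10,-11.])
c,s=np.cos(np.radians(O[2])),np.sin(np.radians(O[2]))
def go(x,y,z,ty=-101.):
    st=robot.get_state();M=R.from_rotvec(st['tool_rot']).as_matrix();p=np.array(st['ee_pos'])
    t=np.array([O[0]+c*x-s*y,O[1]+s*x+c*y,z]);a=np.radians(ty)
    Y=[np.cos(a),np.sin(a),0];Z=[0,0,-1];T=np.stack([np.cross(Y,Z),Y,Z],1)
    w=R.from_matrix(M.T@T).as_rotvec(degrees=True)/8
    q=p[:2]-O[:2]
    print('target',t.round(1),'turn',w.round(2),'shift',(M.T@(t-p)/30).round(2),'| dock xy now',(c*q[0]+s*q[1]).round(1),(-s*q[0]+c*q[1]).round(1),'z',p[2].round(1),'t',st['time'],'F',np.round(st['contact_force'],1),'j',np.round(st['joints'],2))
if __name__=='__main__': go(*map(float,sys.argv[1:]))
E
python3 g.py -96 -39 200
```

```text
target [446.3 -10.  200. ] turn [-0.01  0.    4.47] shift [ 13.37 -15.13   0.75] | dock xy now -156.6 -641.8 z 222.0 t 0.2 F [0.2 0.9 0.5] j [ 1.04  0.33  0.04  1.47 -0.01  1.34 -0.06]
```

Emit:
step_arm(
  increments=[
    [[0,0,0.9],[2.6,-3.0,0],0],
    [[0,0,1.8],[5.2,-6.0,0],0],
    [[0,0,2.7],[7.8,-9.0,0.2],0],
    [[0,0,3.6],[10.4,-12.0,0.4],0],
    [[0,0,4.47],[13.37,-15.13,0.75],0],
  ],
)

```text
time: 0.82
ee_pos: [360.3, -288.6, 215.5]
tool_rot: [3.126, -0.308, 0.001]
contact_force: [0.9, -0.6, -0.6]
grip_width: 86.6
gripper_force: 0.0
```

```bash
python3 g.py -96 -39 200
```

```text
target [446.3 -10.  200. ] turn [ 0.   -0.   -0.03] shift [ 1.   -9.67  0.51] | dock xy now -127.3 -328.9 z 215.5 t 0.825 F [ 0.9 -0.6 -0.6] j [ 0.71 -0.04 -0.13  1.91 -0.01  1.27 -1.18]
```

Emit:
step_arm(
  increments=[
    [[0,0,0],[0.2,-2.0,0.1],0],
    [[0,0,0],[0.4,-4.0,0.2],0],
    [[0,0,0],[0.6,-6.0,0.3],0],
    [[0,0,0],[0.8,-8.0,0.4],0],
    [[0,0,0],[1.0,-9.67,0.5],0],
  ],
)

```text
time: 1.45
ee_pos: [445.1, -9.3, 200.6]
tool_rot: [3.127, -0.3, 0.001]
contact_force: [0.7, -1.0, 0.3]
grip_width: 87.3
gripper_force: 0.0
```

```bash
cat > w.py <<'E'
from h import *;import sys
from g import O,c,s,go
d=cap('wrist');hsv=cv2.cvtColor(d['color'],cv2.COLOR_RGB2HSV);H,S,V=cv2.split(hsv)
def D(p): q=p[:2]-O[:2];return np.array([c*q[0]+s*q[1],-s*q[0]+c*q[1]])
m=((H>100)&(H<130)&(S>100)).astype('uint8');m=cv2.morphologyEx(m,2,np.ones((3,3)))
k=max(cv2.findContours(m,0,1)[0],key=cv2.contourArea)[:,0]
r=cv2.minAreaRect(np.array([D(ray(d,u,v,60)) for u,v in k],'f4'));print('blue dock frame',np.round(r[0],1),np.round(r[1],1),round(r[2],1),'px',k.min(0),k.max(0))
save(d,sys.argv[1]);go(-96,-39,200)
for x,y,z in [(-23,0,55),(-140,102,45),(-140,-102,45),(-5,-18,55),(95,-102,70)]:
    p=np.array([O[0]+c*x-s*y,O[1]+s*x+c*y,z,1]);q=np.linalg.inv(d['world_from_camera'])@p;print((x,y,z),'px',(d['fx']*q[0]/q[2]+d['cx']).round(),(d['fy']*q[1]/q[2]+d['cy']).round())
E
python3 w.py w1.png
```

```text
blue dock frame [-81.4  -3.1] [95.2 74.7] 0.1 px [187 120] [257 205]
target [446.3 -10.  200. ] turn [-0.02 -0.01  0.05] shift [0.04 0.24 0.02] | dock xy now -97.3 -31.9 z 200.5 t 1.5 F [ 0.8  5.9 -0.2] j [ 0.43 -0.05 -0.5   1.94 -0.03  1.24 -1.82]
(-23, 0, 55) px 219.0 109.0
(-140, 102, 45) px 140.0 209.0
(-140, -102, 45) px 307.0 209.0
(-5, -18, 55) px 236.0 91.0
(95, -102, 70) px 327.0 -29.0
```

View pics/w1.png

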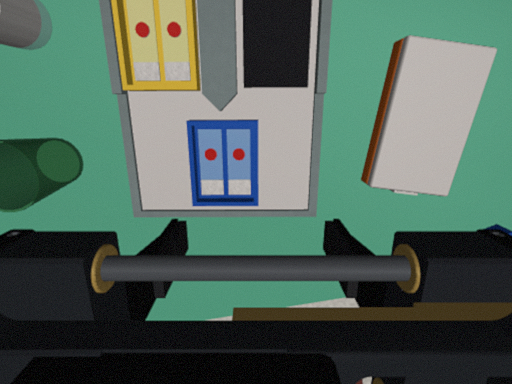

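The wrist view shows the blue tray at px (187-257, 120-205). The divider nose at (220,110) and front lip corners at (141,211) and (308,211) match the predictions to within about 2 px. The tray is at dock (-81, -3), square to the dock. I'll descend onto its right wall.

```bash
python3 g.py -96 -38.5 85
```

```text
target [446.4  -9.5  85. ] turn [-0.02 -0.01  0.05] shift [0.04 0.23 3.85] | dock xy now -97.3 -31.9 z 200.5 t 1.5 F [ 0.8  5.9 -0.2] j [ 0.43 -0.05 -0.5   1.94 -0.03  1.24 -1.82]
```

Emit:
step_arm(
  increments=[
    [[0,0,0],[0,0,1.0],0.72],
    [[0,0,0],[0,0,2.0],0.72],
    [[0,0,0],[0,0,3.0],0.72],
    [[0,0,0],[0,0,3.85],0.72],
    [[0,0,0],[0,0,3.85],0.72],
  ],
)

```text
time: 2.12
ee_pos: [443.4, -11.8, 83.5]
tool_rot: [-3.127, 0.302, 0.006]
contact_force: [-0.4, 0.7, 0.3]
grip_width: 45.1
gripper_force: 0.0
```

```bash
python3 g.py -96 -38.5 50
```

```text
target [446.4  -9.5  50. ] turn [ 0.    0.03 -0.  ] shift [ 0.09 -0.09  1.12] | dock xy now -98.6 -41.3 z 83.5 t 2.125 F [-0.4  0.7  0.3] j [ 0.42  0.08 -0.5   2.09  0.04  0.99 -1.87]
```

Emit:
step_arm(
  increments=[
    [[0,0,0],[0.07,-0.08,0],0.72],
    [[0,0,0],[0.07,-0.08,0],0.72],
    [[0,0,0],[0.07,-0.08,0],0.72],
  ],
)

```text
time: 2.5
ee_pos: [448.0, -9.7, 85.7]
tool_rot: [3.127, -0.302, 0.002]
contact_force: [0.3, 0.8, -0.6]
grip_width: 25.4
gripper_force: 0.0
```

```bash
python3 g.py -96 -38.5 50;python3 -c "
from h import *;print(robot.get_state()['grip_width'])"
```

```text
target [446.4  -9.5  50. ] turn [-0.   -0.01 -0.  ] shift [-0.05  0.    1.19] | dock xy now -94.4 -38.4 z 85.7 t 2.5 F [ 0.3  0.8 -0.6] j [ 0.41  0.08 -0.5   2.08  0.05  0.99 -1.88]
25.429816641800773
```

Emit:
step_arm(
  increments=[
    [[0,0,0],[-0.03,0,0.5],0.72],
    [[0,0,0],[-0.03,0,0.9],0.72],
    [[0,0,0],[-0.03,0,1.2],0.72],
    [[0,0,0],[-0.03,0,1.2],0.72],
    [[0,0,0],[-0.03,0,1.2],0.72],
  ],
)

```text
time: 3.12
ee_pos: [446.7, -9.4, 49.0]
tool_rot: [-3.127, 0.302, -0.0]
contact_force: [-0.0, 0.3, -0.1]
grip_width: 24.5
gripper_force: 0.0
```

Emit:
step_arm(
  increments=[
    [[0,0,0],[0,0,0],0.85],
    [[0,0,0],[0,0,0],1],
    [[0,0,0],[0,0,0],1],
    [[0,0,0],[0,0,0],1],
    [[0,0,0],[0,0,0],1],
  ],
  grip_force=12,
)

```text
time: 3.75
ee_pos: [446.7, -9.5, 49.1]
tool_rot: [3.127, -0.302, 0.0]
contact_force: [-0.7, 0.0, 2.1]
grip_width: 5.0
gripper_force: 12.0
```

```bash
python3 g.py -96 -95.5 50;python3 w.py w2.png|head -1
```

```text
target [435.5 -65.4  50. ] turn [ 0. -0. -0.] shift [-0.01  1.9  -0.03] | dock xy now -95.7 -38.5 z 49.1 t 3.75 F [-0.7  0.   2.1] j [ 0.4   0.13 -0.5   2.11  0.08  0.91 -1.91]
blue dock frame [-68.8  -3.3] [76.  71.9] 90.0 px [119 135] [260 255]
```

Gripped: the opening reads 5.0 mm, which matches the wall. I'll slide it sideways 57 mm.

Emit:
step_arm(
  increments=[
    [[0,0,0],[0,0.4,0],1],
    [[0,0,0],[0,0.9,0],1],
    [[0,0,0],[0,1.4,0],1],
    [[0,0,0],[0,1.9,0],1],
    [[0,0,0],[0,1.9,0],1],
  ],
)

```text
time: 4.42
ee_pos: [435.2, -68.2, 49.1]
tool_rot: [3.125, -0.306, -0.0]
contact_force: [-1.5, -3.7, 6.6]
grip_width: 4.8
gripper_force: 12.0
```

```bash
cat > t.py <<'E'
from h import *
from g import O,c,s
d=cap('top');hsv=cv2.cvtColor(d['color'],cv2.COLOR_RGB2HSV);H,S,V=cv2.split(hsv)
def D(p): q=p[:2]-O[:2];return [c*q[0]+s*q[1],-s*q[0]+c*q[1]]
v,u=np.mgrid[:384,:512];roi=(u>200)&(u<325)&(v>105)&(v<230)
for n,m in [('blue',(H>100)&(H<130)&(S>110)),('yel',(H>18)&(H<35)&(S>100))]:
    k=np.vstack(cv2.findContours((m&roi).astype('uint8'),0,1)[0])[:,0];w=np.array([D(ray(d,a,b,60)) for a,b in k],'f4')
    print(n,w.min(0).round(1),w.max(0).round(1),len(k))
save(d,'top_last.png')
E
python3 g.py -10 -95.5 50;python3 t.py
```

```text
target [520.  -81.8  50. ] turn [ 0.01 -0.   -0.02] shift [ 2.86 -0.1  -0.03] | dock xy now -95.8 -98.2 z 49.1 t 4.425 F [-1.5 -3.7  6.6] j [ 0.49  0.12 -0.45  2.13  0.07  0.91 -1.77]
blue [-125.8  -54.5] [-34.8 -26.2] 24
yel [-2.7 21.6] [95.3 97.9] 106
```

```bash
python3 g.py -40 -95 49;python3 t.py; python3 - <<'E'
from h import *;save(cap('wrist'),'w3.png')
E
```

```text
target [490.6 -75.6  49. ] turn [ 0.01 -0.   -0.02] shift [ 1.86 -0.11  0.  ] | dock xy now -95.8 -98.1 z 49.1 t 4.475 F [-0.7 -4.4  5.7] j [ 0.49  0.12 -0.45  2.13  0.07  0.91 -1.77]
blue [-125.1  -51.6] [-34.8 -26.2] 21
yel [-2.7 21.6] [95.3 97.9] 106
```

View pics/w3.png

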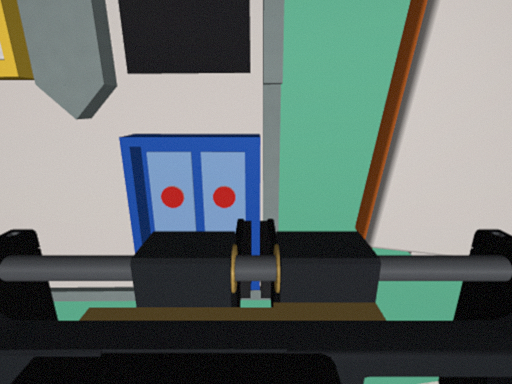

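The wrist view shows the tray's right wall at px column 260, beside the lip at 264. Its left edge at 121 sits next to the divider edge at 115. It's slightly right of centre, so I'll shift 2 mm left, then go forward.

Emit:
step_arm(
  increments=[
    [[0,0,0],[0,-0.07,0],1],
    [[0,0,0],[0.5,-0.07,0],1],
    [[0,0,0],[1.0,-0.07,0],1],
    [[0,0,0],[1.5,-0.07,0],1],
    [[0,0,0],[1.5,-0.07,0],1],
  ],
)

```text
time: 5.2
ee_pos: [480.8, -73.4, 48.9]
tool_rot: [3.126, -0.303, 0.001]
contact_force: [2.2, -0.5, 2.8]
grip_width: 4.8
gripper_force: 12.0
```

```bash
python3 g.py -20 -95.5 49;python3 t.py
```

```text
target [510.1 -79.9  49. ] turn [ 0.   -0.   -0.01] shift [ 1.    0.02 -0.  ] | dock xy now -50.1 -94.7 z 48.9 t 5.2 F [ 2.2 -0.5  2.8] j [ 0.47  0.21 -0.44  2.03  0.11  0.93 -1.8 ]
blue [-81.4 -57.2] [ 15.6 -22.6] 41
yel [-2.7 21.6] [95.3 97.9] 106
```

Emit:
step_arm(
  increments=[
    [[0,0,0],[0.3,0,0],1],
    [[0,0,0],[0.6,0,0],1],
    [[0,0,0],[0.9,0,0],1],
    [[0,0,0],[0.9,0,0],1],
  ],
)

```text
time: 5.75
ee_pos: [506.5, -77.7, 48.8]
tool_rot: [3.127, -0.302, -0.0]
contact_force: [2.3, -0.4, 1.3]
grip_width: 4.8
gripper_force: 12.0
```

Emit:
step_arm(
  increments=[
    [[0,0,0],[0,0,0],0.82],
    [[0,0,0],[0,0,0],0.82],
    [[0,0,0],[0,0,0],0.82],
  ],
)

```text
time: 6.12
ee_pos: [506.3, -77.1, 48.8]
tool_rot: [-3.127, 0.302, 0.001]
contact_force: [-0.0, 0.0, 0.0]
grip_width: 15.1
gripper_force: 0.0
```

Emit:
step_arm(
  increments=[
    [[0,0,0],[0,0,-0.7],0.82],
    [[0,0,0],[0,0,-1.4],0.82],
    [[0,0,0],[0,0,-1.4],1],
    [[0,0,0],[0,0,-1.4],1],
    [[0,0,0],[0,0,-1.4],1],
  ],
)

```text
time: 6.75
ee_pos: [506.1, -77.1, 90.0]
tool_rot: [-3.127, 0.302, 0.002]
contact_force: [-0.2, 0.1, -0.5]
grip_width: 1.1
gripper_force: 0.0
```

```bash
python3 g.py -75 -60 90;python3 t.py
```

```text
target [462.9 -34.6  90. ] turn [-0.    0.01 -0.  ] shift [-1.68 -1.11  0.  ] | dock xy now -24.5 -93.5 z 90.0 t 6.75 F [-0.2  0.1 -0.5] j [ 0.47  0.2  -0.44  1.93  0.1   1.03 -1.78]
blue [-56.  -60.8] [ 41.6 -20.1] 45
yel [-2.7 21.6] [95.3 97.9] 106
```

Emit:
step_arm(
  increments=[
    [[0,0,0],[-0.9,-0.55,0],1],
    [[0,0,0],[-1.85,-1.11,0],1],
    [[0,0,0],[-1.85,-1.11,0],1],
    [[0,0,0],[-1.85,-1.11,0.7],1],
    [[0,0,0],[-1.85,-1.11,1.35],1],
  ],
)

```text
time: 7.42
ee_pos: [459.2, -34.4, 49.9]
tool_rot: [3.127, -0.302, 0.001]
contact_force: [0.0, 0.1, -0.6]
grip_width: 0.4
gripper_force: 0.0
```

```bash
python3 g.py -10.5 -60 50;python3 t.py;python3 w.py w4.png | head -1
```

```text
target [526.2 -46.9  50. ] turn [ 0.   -0.01 -0.01] shift [ 2.27 -0.02 -0.  ] | dock xy now -78.7 -60.5 z 49.9 t 7.425 F [ 0.   0.1 -0.6] j [ 0.43  0.16 -0.48  2.08  0.09  0.92 -1.86]
blue [  7.7 -91.8] [ 42.6 -22.1] 62
yel [-2.7 21.6] [95.3 97.9] 106
blue dock frame [-10.  -58.2] [75.8 95.2] 89.9 px [170  17] [330 207]
```

View pics/w4.png

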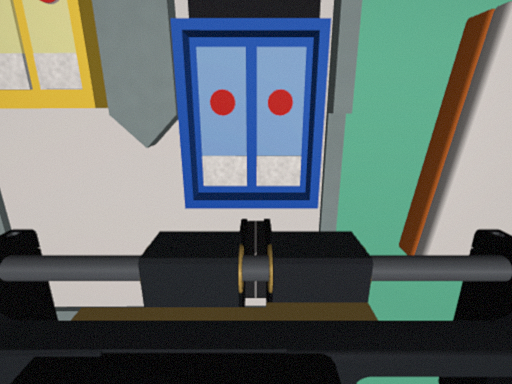

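The wrist view shows the tray straight in the lane mouth at px (170-330, 17-207), with the closed fingers centred behind it at (255,235). Now I'll push.

Emit:
step_arm(
  increments=[
    [[0,0,0],[0.4,0,0],1],
    [[0,0,0],[0.8,0,0],1],
    [[0,0,0],[1.2,0,0],1],
    [[0,0,0],[1.6,0,0],1],
    [[0,0,0],[2.0,0,0],1],
  ],
)

```text
time: 8.15
ee_pos: [518.4, -45.5, 50.5]
tool_rot: [-3.127, 0.302, -0.0]
contact_force: [-2.1, 0.4, 1.1]
grip_width: 0.3
gripper_force: 0.7
```

Emit:
step_arm(
  increments=[
    [[0,0,0],[0.1,0,0],1],
    [[0,0,0],[0.2,0,0],1],
    [[0,0,0],[0.25,0,0],1],
    [[0,0,0],[0.25,0,0],1],
  ],
)

```text
time: 8.65
ee_pos: [524.1, -46.6, 50.3]
tool_rot: [3.127, -0.301, -0.002]
contact_force: [-4.3, 1.1, 1.4]
grip_width: 0.4
gripper_force: 2.2
```

```bash
python3 g.py -10.5 -60 50;python3 t.py;python3 w.py w5.png | head -1
```

```text
target [526.2 -46.9  50. ] turn [ 0.    0.01 -0.  ] shift [ 0.07 -0.    0.01] | dock xy now -12.7 -60.1 z 50.3 t 8.65 F [-4.3  1.1  1.4] j [ 0.41  0.28 -0.46  1.93  0.15  0.96 -1.88]
blue dock frame [ 45.2 -58. ] [76.1 96.4] 90.0 px [174  46] [328 226]Traceback (most recent call last):
  File "t.py", line 7, in <module>
    k=np.vstack(cv2.findContours((m&roi).astype('uint8'),0,1)[0])[:,0];w=np.array([D(ray(d,a,b,60)) for a,b in k],'f4')
      ~~~~~~~~~^^^^^^^^^^^^^^^^^^^^^^^^^^^^^^^^^^^^^^^^^^^^^^^^^^
    return _nx.concatenate(arrs, 0, dtype=dtype, casting=casting)
           ~~~~~~~~~~~~~~~^^^^^^^^^^^^^^^^^^^^^^^^^^^^^^^^^^^^^^^
ValueError: need at least one array to concatenate
```

Emit:
step_arm(
  increments=[
    [[0,0,0],[0.08,0,0],1],
    [[0,0,0],[0.16,0,0],1],
    [[0,0,0],[0.16,0,0],1],
    [[0,0,0],[0.16,0,0],1],
  ],
)

```text
time: 9.25
ee_pos: [524.4, -46.8, 49.5]
tool_rot: [3.126, -0.301, -0.016]
contact_force: [-24.1, 3.4, 16.0]
grip_width: 0.4
gripper_force: 12.1
```

```bash
python3 g.py -10.5 -60 50;python3 w.py w5.png | head -1
```

```text
target [526.2 -46.9  50. ] turn [0.01 0.07 0.  ] shift [ 0.06 -0.01 -0.02] | dock xy now -12.4 -60.2 z 49.5 t 9.25 F [-24.1   3.4  16. ] j [ 0.41  0.29 -0.45  1.93  0.15  0.97 -1.88]
blue dock frame [ 45.3 -58. ] [96.3 76.2] 0.0 px [173  46] [329 227]
```

The force rose to 24 N with no further motion, so the tray is against the stop. I'll back off, rise, and go to the left of the lever.

Emit:
step_arm(
  increments=[
    [[0,0,0],[-0.3,0,0],1],
    [[0,0,0],[-0.8,0,0],1],
    [[0,0,0],[-0.8,0,-1.5],1],
    [[0,0,0],[-0.8,0,-3.0],1],
    [[0,0,0],[-0.8,0,-4.3],1],
  ],
)

```text
time: 9.93
ee_pos: [506.1, -43.0, 181.4]
tool_rot: [3.127, -0.302, 0.004]
contact_force: [0.6, -0.2, 0.4]
grip_width: 0.3
gripper_force: 0.0
```

```bash
python3 g.py 115 52 180;python3 w.py w6.png | head -1
```

```text
target [670.8  39.1 180. ] turn [-0.   -0.02 -0.  ] shift [ 4.87 -3.74  0.06] | dock xy now -31.0 -60.0 z 181.4 t 9.925 F [ 0.6 -0.2  0.4] j [ 0.45  0.1  -0.48  1.84  0.05  1.21 -1.81]
blue dock frame [ 46.3 -57.9] [76.2 95.1] 90.0 px [212  53] [294 155]
```

Emit:
step_arm(
  increments=[
    [[0,0,0],[1.2,-0.9,0],1],
    [[0,0,0],[2.5,-1.9,0],1],
    [[0,0,0],[3.7,-2.8,0],1],
    [[0,0,0],[4.87,-3.75,0],1],
    [[0,0,0],[4.87,-3.75,0],1],
  ],
)

```text
time: 10.6
ee_pos: [672.2, 42.2, 178.2]
tool_rot: [-3.125, 0.297, 0.0]
contact_force: [-0.3, -0.3, -0.3]
grip_width: 0.4
gripper_force: 0.0
```

```bash
python3 g.py 115 52 103; python3 - <<'E'
from h import *;save(cap('wrist'),'w7.png');save(cap('scene'),'s7.png')
E
```

```text
target [670.8  39.1 103. ] turn [-0.02  0.    0.02] shift [-0.03  0.11  2.51] | dock xy now 115.8 55.3 z 178.2 t 10.6 F [-0.3 -0.3 -0.3] j [ 0.24  0.45 -0.5   1.44  0.22  1.31 -2.04]
```

View pics/w7.png

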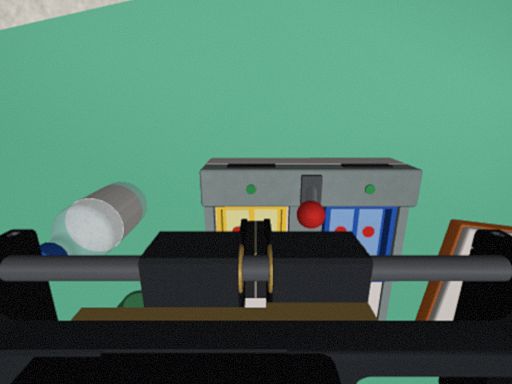

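The wrist view shows the red ball at px (312,214), the fingers to its left at (255,235), and both trays home. I'll descend beside the lever.

Emit:
step_arm(
  increments=[
    [[0,0,0],[0,0,0.8],1],
    [[0,0,0],[0,0,1.6],1],
    [[0,0,0],[0,0,2.5],1],
    [[0,0,0],[0,0,2.5],1],
  ],
)

```text
time: 11.2
ee_pos: [668.9, 38.0, 102.9]
tool_rot: [3.126, -0.303, -0.005]
contact_force: [0.2, -0.5, 0.7]
grip_width: 0.3
gripper_force: 0.0
```

```bash
python3 g.py 115 -10 103
```

```text
target [659.  -21.8 103. ] turn [ 0.01  0.02 -0.01] shift [ 0.06  2.02 -0.  ] | dock xy now 113.4 50.5 z 102.9 t 11.2 F [ 0.2 -0.5  0.7] j [ 0.23  0.5  -0.49  1.52  0.25  1.18 -2.06]
```

Emit:
step_arm(
  increments=[
    [[0,0,0],[0.03,0.4,0],1],
    [[0,0,0],[0.03,0.8,0],1],
    [[0,0,0],[0.03,1.15,0],1],
    [[0,0,0],[0.03,1.45,0],1],
    [[0,0,0],[0.03,1.7,0],1],
  ],
)

```text
time: 11.82
ee_pos: [662.2, -11.0, 104.5]
tool_rot: [-3.126, 0.302, -0.001]
contact_force: [2.6, 4.8, -0.9]
grip_width: 0.3
gripper_force: 2.1
```

Emit:
step_arm(
  increments=[
    [[0,0,0],[0,0.1,0],1],
    [[0,0,0],[0,0.2,0],1],
    [[0,0,0],[0,0.25,0],1],
    [[0,0,0],[0,0.25,0],1],
  ],
)

```text
time: 12.32
ee_pos: [660.4, -18.2, 104.3]
tool_rot: [3.127, -0.302, -0.001]
contact_force: [-0.6, 2.8, 0.1]
grip_width: 0.8
gripper_force: 1.2
```

```bash
python3 g.py 115 -7 103; cat > r.py <<'E'
from h import *
from g import O,c,s
o=[]
for n in('scene','top'):
    d=cap(n);h=cv2.cvtColor(d['color'],cv2.COLOR_RGB2HSV);m=((h[...,0]<8)|(h[...,0]>172))&(h[...,1]>150);Q=pts(d)
    q=(Q[...,:2]-O[:2]);X=c*q[...,0]+s*q[...,1];Y=-s*q[...,0]+c*q[...,1]
    m&=(abs(X-115)<35)&(abs(Y)<80)&(Q[...,2]>85);print(n,m.sum(),[np.median(a[m]).round(1) for a in(X,Y,Q[...,2])] if m.any() else '')
E
python3 r.py
```

```text
target [659.6 -18.8 103. ] turn [ 0.  0. -0.] shift [-0.02  0.03  0.04] | dock xy now 115.7 -6.2 z 104.3 t 12.325 F [-0.6  2.8  0.1] j [ 0.32  0.48 -0.48  1.55  0.23  1.17 -1.97]
scene 188 [np.float64(124.1), np.float64(32.5), np.float64(444.2)]
top 0
```

Emit:
step_arm(
  increments=[
    [[0,0,0],[0,0.07,0],1],
    [[0,0,0],[0,0.14,0],1],
    [[0,0,0],[0,0.14,0],1],
    [[0,0,0],[0,0.14,0],1],
  ],
)

```text
time: 12.92
ee_pos: [659.8, -22.7, 104.5]
tool_rot: [3.127, -0.302, 0.0]
contact_force: [0.3, 2.0, 1.4]
grip_width: 0.4
gripper_force: 0.9
```

Emit:
step_arm(
  increments=[
    [[0,0,0],[0,0.08,0],1],
    [[0,0,0],[0,0.16,0],1],
    [[0,0,0],[0,0.16,0],1],
    [[0,0,0],[0,0.16,0],1],
  ],
)

```text
time: 13.42
ee_pos: [658.9, -27.4, 104.5]
tool_rot: [3.127, -0.302, -0.0]
contact_force: [0.1, 1.5, 1.2]
grip_width: 0.4
gripper_force: 0.9
```

```bash
python3 g.py 115 -7 103; python3 - <<'E'
from h import *
d=cap('scene');cv2.imwrite('pics/s8.png',cv2.resize(d['color'][150:330,120:330,::-1],None,fx=3,fy=3))
E
```

```text
target [659.6 -18.8 103. ] turn [ 0. -0. -0.] shift [-0.03 -0.28  0.05] | dock xy now 116.0 -15.5 z 104.5 t 13.425 F [0.1 1.5 1.2] j [ 0.33  0.48 -0.47  1.56  0.23  1.16 -1.95]
```

View pics/s8.png

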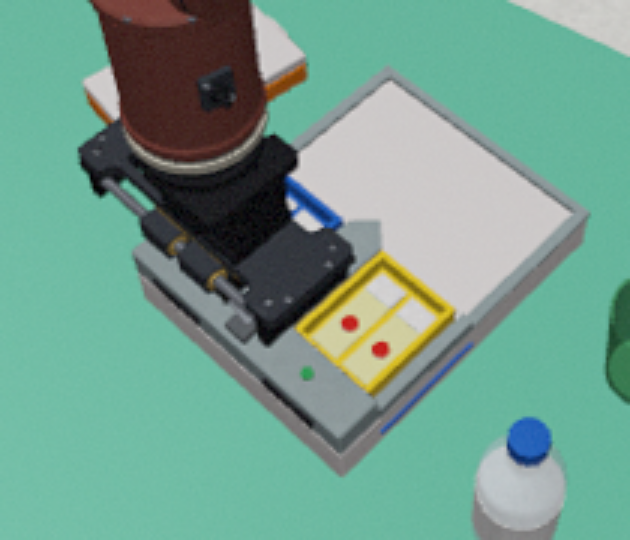

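The gripper hides the lever in this view. I'll back off to the left, rise, and look.

Emit:
step_arm(
  increments=[
    [[0,0,0],[0,-0.8,0],1],
    [[0,0,0],[0,-0.8,-1.2],1],
    [[0,0,0],[-1.5,-0.8,-2.5],1],
    [[0,0,0],[-3.3,-0.8,-3.5],1],
    [[0,0,0],[-5.0,-0.8,-3.5],1],
  ],
)

```text
time: 14.1
ee_pos: [516.0, 25.1, 211.7]
tool_rot: [3.126, -0.303, 0.006]
contact_force: [0.3, 0.9, 0.2]
grip_width: 0.8
gripper_force: 0.0
```

```bash
python3 g.py 115 -7 103; python3 w.py w9.png|head -1;python3 - <<'E'
from h import *
from g import O,c,s
a=cap('wrist');h=cv2.cvtColor(a['color'],cv2.COLOR_RGB2HSV);b=cap('scene')
for n,d in(('wrist',a),('scene',b)):
    h=cv2.cvtColor(d['color'],cv2.COLOR_RGB2HSV);m=((h[...,0]<8)|(h[...,0]>172))&(h[...,1]>150)
    k,l,st,ce=cv2.connectedComponentsWithStats(m.astype('uint8'))
    for i in range(1,k):
        if st[i,4]>30:
            p=ray(d,*ce[i],120);q=p[:2]-O[:2];X,Y=c*q[0]+s*q[1],-s*q[0]+c*q[1]
            if abs(X-115)<60 and abs(Y)<90:print(n,ce[i].round(),st[i,4],X.round(1),Y.round(1))
cv2.imwrite('pics/s9.png',np.hstack([cv2.resize(a['color'][:230,100:420],(400,288)),cv2.resize(b['color'][170:314,120:320],(400,288))])[...,::-1])
E
```

```text
target [659.6 -18.8 103. ] turn [ 0.   -0.03 -0.01] shift [4.96 0.52 3.64] | dock xy now -34.3 8.7 z 211.7 t 14.1 F [0.3 0.9 0.2] j [ 0.38  0.1  -0.55  1.78  0.06  1.27 -1.95]
blue dock frame [ 46.2 -57.7] [95.6 77.5] 0.1 px [281  55] [357 148]
wrist [325.   8.] 446 110.4 -46.2
scene [186. 232.] 68 114.2 -47.2
```

View pics/s9.png

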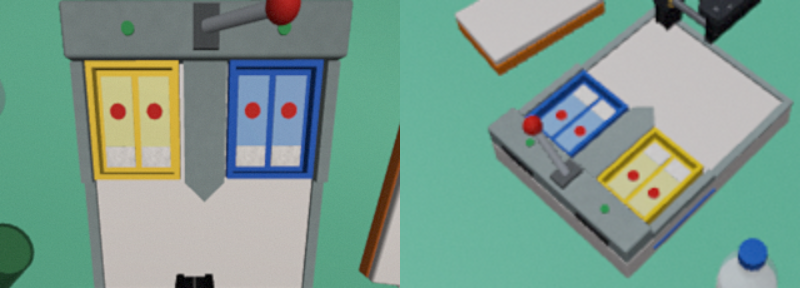

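The lever's ball is at dock y = -47 mm, which puts it at the 0.8 rad end stop. The blue tray is home at (46, -58), level with the untouched yellow tray, and the arm is clear. I'll hand in the job.

```bash
python3 -c "
from workcell import robot;print(robot.close_job())"
```

```text
the job is handed in; nothing more can be done
None
```

The blue tray is fully home in the right lane, the selector lever is over to the right at its end stop, and the job is handed in (no verdict was returned).

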